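# Hook the puller on and draw the pallet out

## Task

Take the yellow pull hook by its black handle and push its mouth sideways onto the blue pallet's brass draw pin until the red sprung latch flips shut behind the pin. Then draw the pallet fully out to its end stop with the hook, and leave the hook on the pin with its latch shut. Move the pallet only with the hook: keep the gripper off it, and leave the things round about where they are.

Things in the scene. Friction and masses are not known exactly. Their poses are not given: they have to be found in the camera images.
- hook_grip (a point): Centre of the black upright handle of the yellow pull hook (loose, 0.2 to 0.4 kg, balance point about 18 mm along x). The handle is 40 mm long (x), 16 mm thick (y: grip across this), 44 mm high; this point is 34 mm over the hook's underside. x points along the shank to the bowl, y to the side where the mouth opens, z up. The body is a 12 mm plate lying on the bench, some 137 by 54 mm
- hook_mouth (a point): Middle of the hook's mouth: the gap in the +y side of the plate, 21 mm wide along x, closed by the red latch. 56.5 mm along x and 16 mm along y from the handle's centre line, 6 mm over the underside; axes as hook_grip. Shoulder 10.5 mm to its handle side; rounded point of the hook 10.5 mm to the other. Behind it the hollow goes 33 mm deep (to y = -17 mm from the handle line) and 28 mm on along x
- hook_seat (a point): Point in the rounded bowl of the hook where the pin's centre sits when the hook is pulled: 80 mm along x from the handle's centre line, y = 0, 6 mm over the underside (half the plate). Axes as hook_grip
- latch (a joint): Red sprung latch across the mouth (rad): 0 shut, 1.45 folded in. A finger 28 mm long, 4 mm thick, hinged in the shoulder (13.5 mm to the handle side of hook_mouth). Opens inward only, 2 to 5 N on the pin; springs shut by itself once a pin entering at or slightly bowl-side of the mouth's middle is some 25 mm past hook_mouth, or at the latest when that pin lies in the bowl
- pin_mid (a point): Middle of the upright brass draw pin, 8 mm thick, 20 mm over the bench. Axes: x the way the pallet is drawn out, z up. It stands between a steel tongue (18 mm wide, top 8 mm over the bench) and a steel strap (14 mm wide, 32 to 38 mm over the bench), so the hook goes on from the side, its underside 8 to 20 mm (best 13) over the bench, pointing against this x; its mouth then faces this -y, the way it is pushed
- bracket_wall (a point): Middle of the front face of the pallet's draw bracket, 40 mm behind the pin, axes as pin_mid. The wall is 50 mm wide (y) and reaches from 3 to 38 mm over the bench; tongue and strap stand out from it to 12 mm past the pin
- pallet (a joint): Travel of the blue pallet (127 by 90 mm, top 29 mm over the bench, an aluminium piece and a strap clamp fixed on it) on its slide (m): 0 in, 0.08 fully out at the end stop; starts between 0 and 0.015. Moves along x of pin_mid, takes about 3 N plus 8 N per m/s, stays where it is left. The slide is screwed to the bench and does not give sideways
- oil_bottle: Oil squeeze bottle with a red nozzle, 44x44x145 mm, bystander, origin under its centre
- paste_tin: Flat round tin with a green lid, 66 mm across, 26 mm high, bystander, origin under its centre
- block_a: Grey steel set-up block 50x75x25 mm, bystander, origin under its centre
- block_b: Grey steel set-up block 50x75x25 mm, bystander, origin under its centre
- tape_roll: Roll of black tape, 62 mm across, 19 mm high, bystander, origin under its centre
- drill_index: Red metal drill case 73x106x25 mm, bystander, origin under its centre
- chuck_key: Steel chuck key with a T handle, 52x65x12 mm, bystander, origin under its centre
- strap_clamp_0: Dark slotted strap clamp 19x68x10 mm, bystander, origin under its centre
- battery_a: Small red battery standing upright, 15x15x50 mm, bystander, origin under its centre
- hex_key_0: Black hex key lying flat, 32x82x5 mm, bystander, origin under its centre

How it is judged (in metres and radians):
On the way:
1. the pin is inside the hook and the latch has flipped shut behind it (x of pin_mid in the frame of hook_seat between -0.036 and 0.005 m and y of pin_mid in the frame of hook_seat between -0.018 and 0.013 m and z of pin_mid in the frame of hook_seat between -0.018 and 0.018 m and value of joint latch below 0.12 rad), for 0.2 s.
At the end, for the whole second after the job is handed in: The pallet is drawn fully out and at rest (at least 75 of its 80 mm), the pin is inside the hollow of the hook and the latch is shut (under 0.12 rad) (all of step 1 and value of joint pallet above 0.075 m and velocity of joint pallet between -0.01 and 0.01 m/s); the robot touches nothing.
It fails at once if the robot pushes or pulls the pallet itself (over 2 N) (contact force between any of the fingers, the arm and pallet above 2 N).
It fails at once if a thing standing round about is moved by more than 30 mm or tipped over (distance of any of oil_bottle, paste_tin, block_a, block_b, tape_roll, drill_index, chuck_key, strap_clamp_0, battery_a, hex_key_0 from where it was at the start of the episode above 0.03 m or angle between any of oil_bottle, battery_a's own z axis and vertical above 0.6 rad).
It also fails if it takes over 48 s, if anything falls off the work surface, if the arm or the gripper's body presses on something with over 40 N, if the wrist force passes 120 N, or if a joint passes its speed limit or range.

## Robot

A 6-joint arm with a two-finger parallel gripper is mounted at the origin on a cart in front of the work surface, level with it; the furniture and walls round the work are solid. World frame = base frame: x ahead of the robot, y to its left, z up, the work surface at z = 0. Lengths are in mm, angles in rad, forces in N, time in s.
With the tool pointing down it reaches from about 400 to 925 mm from the base axis. Payload 12.5 kg.
Tool frame: the origin (TCP) lies at the very end of the fingers, on their centre line; the grasp point (between the pads) lies 19 mm behind it; z points along the fingers, y is the line along which they close (so a half turn about z gives the same grasp; the last joint's range is limited). The gripper opens to 95 mm and grips with 3 to 60 N. Pads are 20 mm wide; open, the fingers measure 119 mm over their backs; the gripper's body (75 mm by 180 mm) begins 59 mm behind the grasp point.
Start: joints at [-1.398, 0.491, 1.559, -0, 1.092, -0.106], TCP at [172.024, -600.878, 214.661] pointing down, gripper open.
Joint ranges: [-3.1, 3.1], [-0.84, 2.19], [0.05, 2.79], [-1.13, 4.28], [0.06, 2.93], [-2.69, 2.69]. Speed limits (rad/s): [2.22, 2.22, 2.79, 3.14, 3.14, 3.14].

## Interface

Orientations are given as [roll, pitch, yaw] about the fixed x, y, z axes, in that order (R = Rz(yaw) Ry(pitch) Rx(roll)).
In Python, from cell import state, imaging, env, spot_in, mark_of gives the robot as it stands. The module is installed in compiled form; this text tells all that it offers.
- The arm moves only by the tool step_arm, never from a script. Its argument "increments" is a list of rows, each an object with "slide": the shift along the tool's x, y, z in m, a list of three; "roll": the turn about the tool's z in rad. A call has 1 to 5 rows; each row is the pose to reach, as a shift and turn from the pose commanded when the call began, along the tool's axes at that moment; what a row does not reach only later rows make up. A row lasts 1/8 s, in which the tool goes at most 62.5 mm and 10.7 degrees, less where a joint would pass 70% of its speed; a pose out of reach is approached as far as the arm can. A call with a gripper value outside its range is refused whole. "fingers" is the opening, from 0 (shut) to 1 (fully open), set as the call begins (left out, the last holds). The fingers move at their own pace and stop on an object; the grip force is fixed at half the most. Time passes only in rows, so rows that repeat a pose let the fingers close. It gives the time, the measured TCP pose, the force, the opening and the grip force at its end, in the units of the state.
- state(): the state, without advancing time (a new reading comes with each control period).
- imaging.read_camera(name): name is "scene" or "top" or "wrist"; returns a dict with "color" (384x512x3 uint8, red, green, blue), "z_map" (384x512 float32, mm along the optical axis (not along the pixel's ray), 0 where there is no reading), "intrinsics" (3x3 intrinsics, pixels), "distortion" ([k1, k2, p1, p2, k3] as OpenCV has them; the pictures are not rectified), "camera_from_world" (4x4, takes a point from world to camera coordinates). Camera axes: x right, y up, looking along -z (the intrinsics and any distortion apply to the point x, -y, -z); pixel columns grow to the right and rows downward; lengths in mm; the calibration is good to about 2 mm. A picture is of the moment at which its call begins.
- env.job_done(): hands the job in; it is judged then, once.
Trained networks look in the newest picture that a camera, given by its name, has taken for a name from the list of things; names that differ only in an ending like _2 or _b are one class to them, and where a whole thing is asked for, a point or a joint stands for the part that bears it (a point fixed in the world has none). Each returns a list of dicts, best first, with "confidence" (0 to 1); they miss things now and then, are a little off and sometimes report something else, mostly with a low value. They report only what shows in the picture. A call takes as long as a camera call.
- spot_in(camera, target): "bbox" ([left, top, right, bottom] in pixels, round what is visible of it).
- mark_of(camera, target): "uv" ([column, row] in pixels: a listed point, or the origin of a listed thing).
The state is a dict: "t": time; "joints": joint angles; "qvel": joint speeds; "tau": joint torques, N m; "eef_pos": TCP position; "tcp_rot": TCP orientation; "ft_force": force on the tool from outside, world axes, zero at the start; "moment": the same for the moment, N m; "opening": opening from 0.0 (shut) to 1.0 (fully open); "grip_force": force on a finger pad.
Only numpy, scipy, OpenCV 4.12 (cv2) and the standard library are available. Lean on these libraries where they do the work, as an engineer would, in place of code of your own. Each camera call takes 0.05 s, during which the arm holds its last target. There are 200 camera calls.

## Working session

There is one attempt and no reset: what is moved stays moved. The work goes in short steps, Python scripts to look and compute and a tool call to move; the robot and the scene stay as the last step left them, time stands still between calls to the robot, and variables do not carry over. Pictures are saved under pics/ and viewed, at most 10 in all, crops included, and the job is handed in when it is done.

Besides the shell and the picture viewer there is one more tool, called after ">>>" in YAML: its name, and indented under it one key for each argument. step_arm: Moves the arm, as the interface text tells. Its arguments: {"type":"object","properties":{"increments":{"type":"array"},"fingers":{"type":"number"}},"required":["increments"]}

```bash
mkdir -p pics; cat > h.py <<'E'
import numpy as np, cv2
from cell import state, imaging, env, spot_in, mark_of
def ray(c,uv):
    K=np.array(c["intrinsics"]);d=np.array(c["distortion"])
    p=cv2.undistortPoints(np.array([[uv]],float),K,d)[0,0]
    T=np.array(c["camera_from_world"]);Ti=np.linalg.inv(T)
    return Ti, np.array([p[0],-p[1],-1.0])
def at_z(c,uv,z):
    Ti,r=ray(c,uv);o=Ti[:3,3];d=Ti[:3,:3]@r
    return o+d*(z-o[2])/d[2]
def at_depth(c,uv):
    u,v=int(round(uv[0])),int(round(uv[1]))
    w=c["z_map"][max(v-1,0):v+2,max(u-1,0):u+2];w=w[w>0]
    if not len(w): return None
    Ti,r=ray(c,uv);return (Ti@np.append(r*np.median(w),1))[:3]
def save(c,n,crop=None,s=1):
    im=c["color"][:,:,::-1]
    if crop: im=im[crop[1]:crop[3],crop[0]:crop[2]]
    cv2.imwrite("pics/"+n,cv2.resize(im,None,fx=s,fy=s,interpolation=cv2.INTER_CUBIC))
Z=dict(hook_grip=34,hook_mouth=6,hook_seat=6,pin_mid=20,bracket_wall=20)
E
python3 - <<'E'
from h import *
np.set_printoptions(precision=1,suppress=True)
s=state();print(s)
for n in("top","scene"):
    c=imaging.read_camera(n);save(c,n+"0.png",s=1.5)
    for t in Z:
        for m in mark_of(n,t)[:2]: print(n,t,m["confidence"],np.array(m["uv"]),at_z(c,m["uv"],Z[t]),at_depth(c,m["uv"]))
E
```

```text
{'t': 0.0, 'joints': array([-1.4,  0.5,  1.6, -0. ,  1.1, -0.1]), 'qvel': array([-0., -0., -0.,  0.,  0.,  0.]), 'tau': array([ -0. , -61.3, -25.8,   0.1,   0. ,  -0. ]), 'eef_pos': array([ 172. , -600.6,  214.1]), 'tcp_rot': array([-3.1, -0. ,  0.3]), 'ft_force': array([-0. , -0.4, -0.1]), 'moment': array([ 0.,  0., -0.]), 'grip_force': 0.0, 'opening': 0.9984858318129141}
top hook_grip 0.61 [158.5 185.6] [505.9 245.2  34. ] [504.9 239.5  54.5]
top hook_mouth 0.85 [176.4 175.6] [542.3 193.2   6. ] [542.5 193.9   2.7]
top hook_seat 0.89 [186.5 179.7] [529.2 158.5   6. ] [528.9 157.5  11.2]
top hook_seat 0.58 [160.2 185.3] [508.5 247.1   6. ] [505.9 233.5  56.3]
top pin_mid 0.9 [238.2 152.6] [621.8 -13.1  20. ] [618.5 -14.3  42.2]
top bracket_wall 0.77 [253.6 156. ] [611.6 -64.3  20. ] [610.2 -64.4  30.2]
scene hook_grip 0.97 [194.4 233.4] [508.5 251.   34. ] [494.7 262.6  44.8]
scene hook_grip 0.52 [296.2 167.6] [ 554.1 -356.5   34. ] [ 579.1 -396.7   15.6]
scene hook_mouth 0.69 [203.1 229.6] [539.3 189.4   6. ] [534.4 193.8   9.9]
scene hook_seat 0.67 [209.7 228.4] [528.2 172.    6. ] [532.6 167.9   2.5]
scene pin_mid 0.65 [226.6 196.4] [619.5  -5.4  20. ] [620.5  -6.4  19.3]
scene bracket_wall 0.64 [236.5 191.8] [616.6 -55.3  20. ] [613.3 -51.6  22.3]
scene bracket_wall 0.2 [272.8 219.3] [392.3  29.8  20. ] [410.5   4.5   2.4]
```

View pics/top0.png

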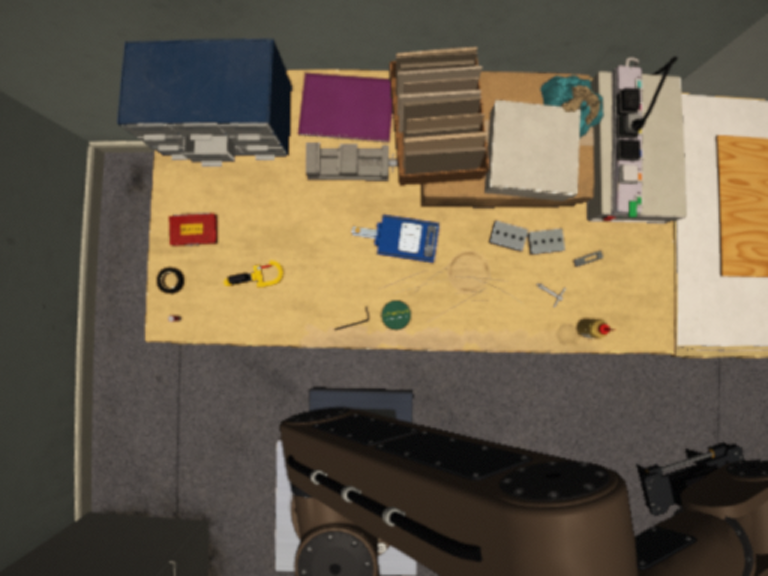

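View pics/scene0.png

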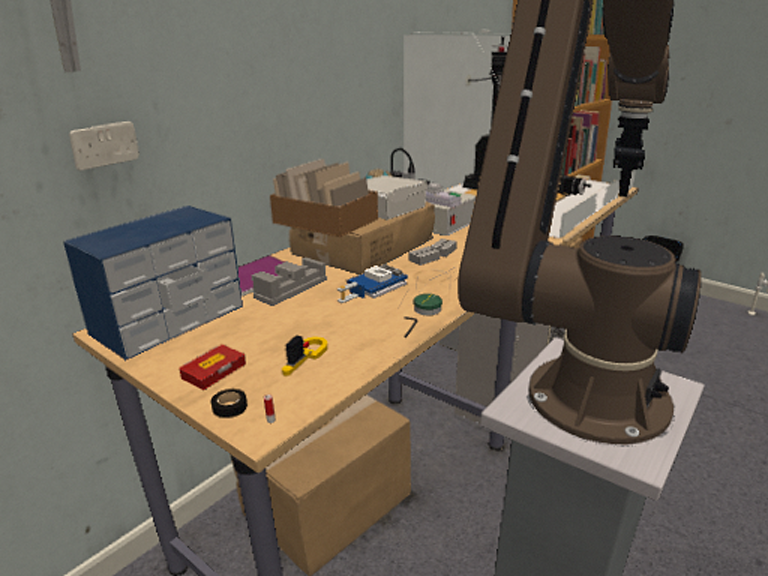

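The top view has the hook at (258,276), pointing roughly -y with its mouth toward +x. The pallet pin is at (358,233), drawn toward +y. I'll swing over the hook with the tool yaw turned about +1.54.

```bash
cat >> h.py <<'E'
from scipy.spatial.transform import Rotation as Ro
def plan(p,yaw,n=None,base=None):
    """rows to world pos p (mm), tool-x yaw"""
    s=state();R=Ro.from_euler("xyz",s["tcp_rot"]);y0=s["tcp_rot"][2]
    d=R.inv().apply(np.array(p)-s["eef_pos"])/1000
    r=-((yaw-y0+np.pi)%(2*np.pi)-np.pi)
    print("pose",s["eef_pos"].round(1),s["tcp_rot"].round(4),"slide",d.round(4),"roll",round(r,3),"rows>=",max(np.linalg.norm(d)/.0625,abs(r)/.187).round(1),"t",round(s["t"],2))
E
python3 - <<'E'
from h import *
plan([330,-470,260],.9);plan([520,-180,270],1.3)
plan([490,225,260],1.84)
E
```

```text
pose [ 172.  -600.9  214.7] [ 3.1415 -0.      0.2788] slide [ 0.1879 -0.0823 -0.0453] roll -0.621 rows>= 3.4 t 0.6
pose [ 172.  -600.9  214.7] [ 3.1415 -0.      0.2788] slide [ 0.4504 -0.3089 -0.0554] roll -1.021 rows>= 8.8 t 0.6
pose [ 172.  -600.9  214.7] [ 3.1415 -0.      0.2788] slide [ 0.533  -0.7065 -0.0454] roll -1.561 rows>= 14.2 t 0.6
```

>>> step_arm:
  increments:
    - {"slide": [0.05, -0.033, -0.02], "roll": -0.18}
    - {"slide": [0.1, -0.067, -0.04], "roll": -0.36}
    - {"slide": [0.15, -0.1, -0.05], "roll": -0.54}
    - {"slide": [0.2, -0.133, -0.055], "roll": -0.72}
    - {"slide": [0.25, -0.167, -0.055], "roll": -0.9}

```text
t: 1.23
eef_pos: [367.5, -370.1, 270.3]
tcp_rot: [3.14, 0.001, 1.185]
ft_force: [0.4, -0.6, 0.2]
opening: 0.998
grip_force: 0.0
```

```bash
python3 - <<'E'
from h import *
plan([520,-130,270],1.5)
plan([490,225,260],1.84)
E
```

```text
pose [ 367.5 -370.1  270.3] [3.1403e+00 7.0000e-04 1.1845e+00] slide [2.798e-01 5.080e-02 2.000e-04] roll -0.315 rows>= 4.6 t 1.23
pose [ 367.5 -370.1  270.3] [3.1403e+00 7.0000e-04 1.1845e+00] slide [ 0.5974 -0.1107  0.0097] roll -0.655 rows>= 9.7 t 1.23
```

>>> step_arm:
  increments:
    - {"slide": [0.06, 0.01, 0.0], "roll": -0.07}
    - {"slide": [0.12, 0.018, 0.0], "roll": -0.14}
    - {"slide": [0.18, 0.02, 0.0], "roll": -0.21}
    - {"slide": [0.24, 0.015, 0.0], "roll": -0.28}
    - {"slide": [0.3, 0.0, 0.0], "roll": -0.35}

```text
t: 1.85
eef_pos: [481.6, -92.5, 269.7]
tcp_rot: [3.141, 0.0, 1.531]
ft_force: [0.6, -0.7, -0.5]
opening: 0.998
grip_force: 0.0
```

```bash
python3 - <<'E'
from h import *
plan([490,225,260],1.84)
E
```

```text
pose [481.6 -92.5 269.7] [3.1411e+00 2.0000e-04 1.5310e+00] slide [ 0.3176 -0.0042  0.0096] roll -0.309 rows>= 5.1 t 1.85
```

>>> step_arm:
  increments:
    - {"slide": [0.06, 0, 0.0], "roll": -0.06}
    - {"slide": [0.12, 0, 0.0], "roll": -0.12}
    - {"slide": [0.18, 0.0, 0.0], "roll": -0.18}
    - {"slide": [0.24, 0.0, 0.0], "roll": -0.25}
    - {"slide": [0.3, 0.0, 0.01], "roll": -0.31}

```text
t: 2.48
eef_pos: [493.7, 207.6, 260.3]
tcp_rot: [3.14, 0.0, 1.841]
ft_force: [1.0, -1.1, 0.2]
opening: 1.001
grip_force: 0.0
```

```bash
python3 - <<'E'
from h import *
np.set_printoptions(precision=1,suppress=True)
c=imaging.read_camera("wrist");save(c,"w1.png",s=1.5)
for t in list(Z):
    for m in mark_of("wrist",t)[:2]: print(t,m["confidence"],np.array(m["uv"]),at_z(c,m["uv"],Z[t]),at_depth(c,m["uv"]))
plan([490,225,260],1.84)
E
```

```text
hook_grip 0.8 [269.2 141.5] [500.5 245.5  34. ] [499.  247.1  56.3]
hook_mouth 0.98 [276.  177.4] [526.3 196.2   6. ] [526.9 195.2   0.6]
hook_mouth 0.21 [270.5 144.4] [505.2 240.    6. ] [501.6 244.1  56.3]
hook_seat 0.91 [270.4 196.9] [526.6 165.8   6. ] [526.8 165.4   4.4]
hook_seat 0.25 [178.8 278.1] [422.8  -3.8   6. ] [465.1 226.1 356.5]
pin_mid 0.67 [291.9 318.8] [616.2 -18.7  20. ] [494.  234.1 373.9]
pose [493.7 204.7 259.7] [3.1 0.  1.8] slide [ 0.  0. -0.] roll -0.002 rows>= 0.3 t 2.77
```

View pics/w1.png

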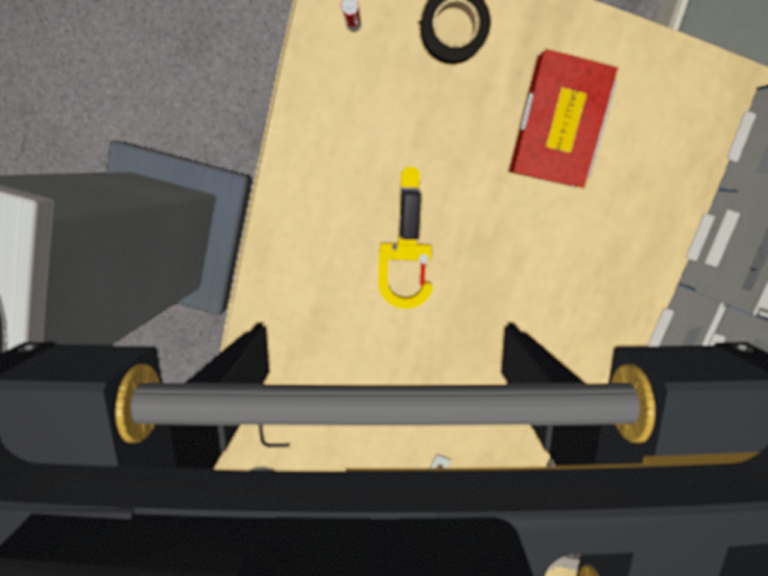

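The picture shows the hook almost vertical: tail at (410,175), handle at (410,213), bowl bottom at (405,306), red latch at (423,272). I'll refine its yaw by segmentation.

```bash
python3 - <<'E'
from h import *
c=imaging.read_camera("wrist")
hsv=cv2.cvtColor(c["color"],cv2.COLOR_RGB2HSV)
m=((hsv[...,0]>22)&(hsv[...,0]<36)&(hsv[...,1]>200)&(hsv[...,2]>120)).astype(np.uint8)
m[:100]=0;m[215:]=0;m[:,:240]=0;m[:,300:]=0
vs,us=np.nonzero(m)
P=np.array([at_z(c,(u,v),12)[:2] for u,v in zip(us,vs)])
tail=P[vs<122].mean(0)
d=np.array([500.5,245.5]);
for yaw in (-1.2,-1.25,-1.3,-1.35,-1.4):
    x=np.array([np.cos(yaw),np.sin(yaw)]);y=np.array([-x[1],x[0]])
    a=P@x;b=P@y
    k=a>a.max()-30
    print(yaw,"len",np.ptp(a),"bowl width",np.ptp(b[k]),"bowl mid",(b[k].max()+b[k].min())/2,"tail b",b[a<a.min()+10].mean(),"a",a.min(),a.max())
# handle top
dk=(c["color"].max(2)<70).astype(np.uint8); dk[:110]=0;dk[170:]=0;dk[:,250:][:,50:]=0;dk[:,:250]=0
v2,u2=np.nonzero(dk);print(u2.min(),u2.max(),v2.min(),v2.max())
q=np.array([at_depth(c,(u,v)) for u,v in zip(u2,v2)])
q=q[(q[:,2]>50)&(q[:,2]<62)];print(len(q),q.mean(0),q.min(0),q.max(0))
z=c["z_map"][105:170,255:300];print(cv2.minAreaRect(q[:,:2].astype(np.float32)))
E
```

```text
-1.2 len 132.57811878060568 bowl width 49.25018860769069 bowl mid 550.8478203356144 tail b 564.6888456252478 a -85.96286097275562 46.61525780785006
-1.25 len 133.08037250954777 bowl width 50.16077179818899 bowl mid 551.0689871540599 tail b 560.0495470407022 a -114.03904032591338 19.04133218363439
-1.3 len 133.24999461413415 bowl width 50.672782606309056 bowl mid 550.1208018687298 tail b 553.9221389854562 a -141.83018146864043 -8.580186854506273
-1.35 len 133.28988461012392 bowl width 51.136240499296605 bowl mid 547.8366524018575 tail b 546.4102140598199 a -169.40094882573686 -36.11106421561295
-1.4 len 133.00235745728963 bowl width 51.47188442227525 bowl mid 544.1831966117936 tail b 537.6197266627355 a -196.55003093272072 -63.547673475431075
268 280 125 156
254 [505.38409548 244.64675119  56.18530944] [494.5299633  227.79660432  50.31276742] [515.21349769 264.84524585  57.62854379]
((504.3760986328125, 246.15093994140625), (13.780641555786133, 37.04999923706055), 14.019843101501465)
```

```bash
python3 - <<'E'
from h import *
plan([600,-65,220],1.40)
E
```

```text
pose [493.8 204.4 259.9] [3.1413e+00 2.0000e-04 1.8373e+00] slide [-0.2879  0.0315  0.0399] roll 0.437 rows>= 4.7 t 2.83
```

>>> step_arm:
  increments:
    - {"slide": [-0.058, 0.006, 0.008], "roll": 0.09}
    - {"slide": [-0.116, 0.012, 0.016], "roll": 0.18}
    - {"slide": [-0.174, 0.018, 0.024], "roll": 0.27}
    - {"slide": [-0.232, 0.024, 0.032], "roll": 0.36}
    - {"slide": [-0.288, 0.032, 0.04], "roll": 0.437}

```text
t: 3.45
eef_pos: [600.8, -67.4, 219.9]
tcp_rot: [3.141, 0.0, 1.396]
ft_force: [0.8, 0.8, 0.5]
opening: 1.002
grip_force: 0.0
```

```bash
python3 - <<'E'
from h import *
imaging.read_camera("wrist");imaging.read_camera("wrist")
c=imaging.read_camera("wrist");save(c,"w2.png",crop=(120,60,392,264),s=2.9)
for t in ["pin_mid","bracket_wall"]:
    for m in mark_of("wrist",t)[:2]: print(t,m["confidence"],np.array(m["uv"]).round(1),at_z(c,m["uv"],Z[t]).round(1),at_depth(c,m["uv"]))
np.savez("w2.npz",**c)
plan([504.5,246,100],1.81)
E
```

```text
pin_mid 0.97 [261.4 124.4] [616.9 -14.4  20. ] [616.70992917 -13.5560295   41.94705659]
bracket_wall 0.4 [260.2 123.7] [615.6 -13.3  20. ] [615.50023582 -12.55729044  41.55248786]
pose [600.2 -64.7 219.8] [-3.1414e+00 -1.0000e-04  1.4001e+00] slide [ 0.2899 -0.1471  0.1198] roll -0.41 rows>= 5.5 t 3.7
```

View pics/w2.png

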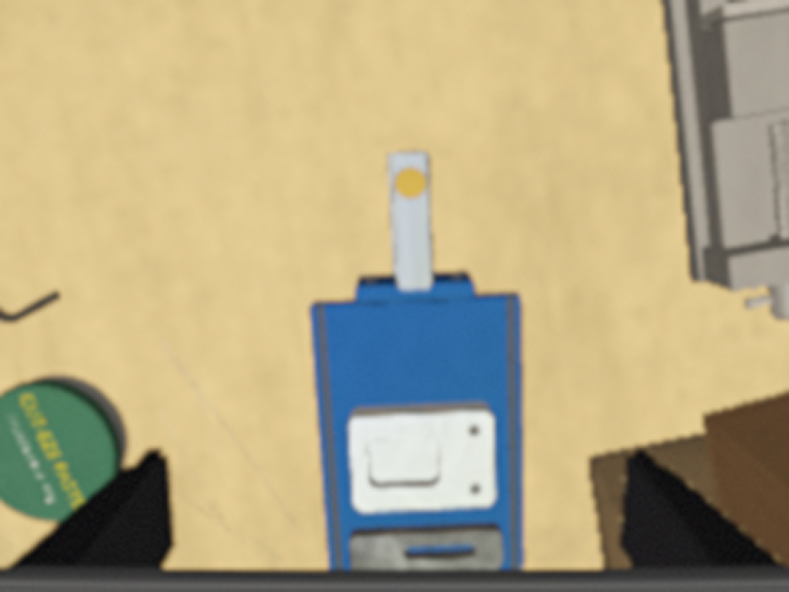

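The picture shows the brass pin head at crop (410,183), which is pixel (261.4,123.1). The strap runs from the bracket at (415,288) to (409,152), and the pallet is nearly aligned with the tool axis.

```bash
python3 - <<'E'
from h import *
c=dict(np.load("w2.npz"))
f=lambda u,v,z:at_z(c,(120+u/2.9,60+v/2.9),z)
print("pin",f(410,183,40),at_depth(c,(261.4,123.1)))
for n,a,b,z in(("L",(312,305),(329,560),29),("R",(519,297),(521,555),29),("sL",(389,155),(397,290),38),("sR",(428,153),(432,290),38)):
    A,B=f(*a,z),f(*b,z);d=A-B;print(n,A.round(1),B.round(1),np.arctan2(d[1],d[0]).round(4), at_depth(c,(120+a[0]/2.9,60+a[1]/2.9)))
A,B=f(312,303,29),f(519,295,29);d=B-A;print("front",A,B,np.linalg.norm(d),np.arctan2(d[1],d[0])+np.pi/2)
E
```

```text
pin [616.95523143 -12.18570793  40.        ] [616.96396246 -12.13434613  41.57141682]
L [567.8 -54.9  29. ] [ 551.9 -171.5   29. ] 1.4352 [567.80949043 -54.82219485  29.31467962]
R [654.1 -66.8  29. ] [ 638.5 -184.4   29. ] 1.4388 [654.1925579  -66.87606765  28.51389555]
sL [ 6.107e+02 -1.000e-01  3.800e+01] [604.4 -53.6  38. ] 1.4533 [ 6.10389301e+02 -4.59825823e-02  2.19927586e+00]
sR [626.  -2.  38.] [618.5 -56.1  38. ] 1.4328 [627.27874772  -2.18615509   0.69582314]
front [567.93870213 -54.03427749  29.        ] [654.25837855 -65.94650653  29.        ] 87.13775151466328 1.4336611826242667
```

>>> step_arm:
  increments:
    - {"slide": [0.055, -0.029, 0.0], "roll": -0.08}
    - {"slide": [0.11, -0.058, 0.0], "roll": -0.16}
    - {"slide": [0.165, -0.087, 0.02], "roll": -0.24}
    - {"slide": [0.22, -0.116, 0.05], "roll": -0.32}
    - {"slide": [0.27, -0.137, 0.08], "roll": -0.41}

```text
t: 4.32
eef_pos: [511.5, 220.3, 144.2]
tcp_rot: [3.14, -0.0, 1.816]
ft_force: [-0.4, 0.5, -0.6]
opening: 1.001
grip_force: 0.0
```

```bash
python3 - <<'E'
from h import *
c=imaging.read_camera("wrist")
for t in ["hook_grip","hook_mouth","hook_seat"]:
    for m in mark_of("wrist",t)[:1]: print(t,m["confidence"],np.array(m["uv"]).round(1),at_z(c,m["uv"],Z[t]).round(1),at_depth(c,m["uv"]))
plan([504.5,246,17],1.81)
E
```

```text
hook_mouth 0.96 [270.3 209.5] [533.3 194.1   6. ] [532.44512422 196.24567438  12.90520965]
hook_seat 0.72 [256.3 231.8] [524.9 165.2   6. ] [525.12463046 164.34564136   3.83549927]
pose [511.9 219.3 144. ] [-3.1413e+00  1.0000e-04  1.8148e+00] slide [ 0.0278 -0.0007  0.127 ] roll 0.005 rows>= 2.1 t 4.53
```

>>> step_arm:
  increments:
    - {"slide": [0.014, 0, 0.05], "roll": 0.005}
    - {"slide": [0.027, 0, 0.1], "roll": 0.005}
    - {"slide": [0.027, 0.0, 0.127], "roll": 0.005}
    - {"slide": [0.027, 0.0, 0.127], "roll": 0.005}

```text
t: 5.03
eef_pos: [506.3, 243.2, 16.2]
tcp_rot: [-3.14, 0.0, 1.806]
ft_force: [0.5, 0.2, 0.3]
opening: 0.999
grip_force: 0.0
```

>>> step_arm:
  increments:
    - {"slide": [0, 0, 0]}
    - {"slide": [0, 0, 0]}
    - {"slide": [0, 0, 0]}
    - {"slide": [0, 0, 0]}
    - {"slide": [0, 0, 0]}
  fingers: 0

```text
invalid input at $.increments[0]: expected keys slide, roll
```

>>> step_arm:
  increments:
    - {"slide": [0, 0, 0], "roll": 0}
    - {"slide": [0, 0, 0], "roll": 0}
    - {"slide": [0, 0, 0], "roll": 0}
    - {"slide": [0, 0, 0], "roll": 0}
    - {"slide": [0, 0, 0], "roll": 0}
  fingers: 0

```text
t: 5.65
eef_pos: [506.5, 244.2, 16.9]
tcp_rot: [3.141, 0.0, 1.807]
ft_force: [-0.7, 0.2, -0.4]
opening: 0.533
grip_force: 0.0
```

>>> step_arm:
  increments:
    - {"slide": [0, 0, 0], "roll": 0}
    - {"slide": [0, 0, 0], "roll": 0}
    - {"slide": [0, 0, 0], "roll": 0}
    - {"slide": [0, 0, 0], "roll": 0}
    - {"slide": [0, 0, 0], "roll": 0}

```text
t: 6.28
eef_pos: [506.5, 244.1, 16.7]
tcp_rot: [3.142, 0.0, 1.807]
ft_force: [0.5, -0.5, -1.0]
opening: 0.164
grip_force: 30.0
```

```bash
python3 - <<'E'
from h import *
print(state()["opening"]*95,state()["grip_force"])
plan([506,244,60],1.436)
E
```

```text
15.535590869755325 29.999670088291168
pose [506.5 244.1  16.7] [3.1415e+00 1.0000e-04 1.8068e+00] slide [-0.     -0.0006 -0.0433] roll 0.371 rows>= 2.0 t 6.28
```

```bash
python3 - <<'E'
from h import *
plan([564,53,60],1.436)
E
```

```text
pose [506.5 244.1  16.7] [3.1415e+00 1.0000e-04 1.8068e+00] slide [-0.1993  0.0112 -0.0432] roll 0.371 rows>= 3.3 t 6.28
```

>>> step_arm:
  increments:
    - {"slide": [0, 0, -0.03], "roll": 0.0}
    - {"slide": [-0.05, 0.003, -0.043], "roll": 0.09}
    - {"slide": [-0.1, 0.006, -0.043], "roll": 0.19}
    - {"slide": [-0.15, 0.009, -0.043], "roll": 0.28}
    - {"slide": [-0.199, 0.011, -0.043], "roll": 0.371}

```text
t: 6.9
eef_pos: [563.9, 51.6, 59.6]
tcp_rot: [-3.141, 0.0, 1.433]
ft_force: [0.3, 0.6, -3.1]
opening: 0.167
grip_force: 30.0
```

```bash
python3 - <<'E'
from h import *
imaging.read_camera("wrist");
for n in ("wrist","scene","top"):
    c=imaging.read_camera(n)
    if n=="wrist": save(c,"w3.png",s=1.5)
    if n=="scene": save(c,"s3.png",crop=(180,160,320,260),s=5)
    for t,z in dict(hook_grip=78,hook_mouth=49,hook_seat=49,pin_mid=20).items():
        for m in mark_of(n,t)[:1]: print(n,t,m["confidence"],np.array(m["uv"]).round(1),at_z(c,m["uv"],z).round(1),at_depth(c,m["uv"]))
print(state()["ft_force"])
plan([564,53,30],1.436)
E
```

```text
wrist hook_grip 0.71 [253.2 244.7] [563.3  47.   78. ] [565.02946663  56.95538708  99.74817744]
wrist hook_mouth 0.82 [274.3 298.6] [569.7  -9.   49. ] [568.23537095 -42.25657046   0.99923514]
scene hook_mouth 0.77 [236.1 190.7] [582.  -15.1  49. ] [571.0631183   -3.07332129  56.50934967]
scene hook_seat 0.56 [244.3 193.8] [543.  -12.9  49. ] [533.71166564  -2.06937815  55.7728047 ]
scene pin_mid 0.77 [226.4 196.3] [620.6  -5.6  20. ] [553.12981304  64.61088589  66.70160689]
top hook_grip 0.46 [393.2 178.4] [ 543.2 -508.7   78. ] [ 549.71805029 -538.17765363    2.29557141]
top hook_mouth 0.59 [234.5 163.9] [580.6  -3.7  49. ] [586.09295882  -0.77283315   1.97196842]
top hook_seat 0.44 [240.7 172.5] [553.3 -24.4  49. ] [557.34565061 -22.41331588   4.87444445]
top pin_mid 0.77 [238.2 154.1] [616.8 -13.3  20. ] [613.97192921 -14.31623168  39.8575783 ]
[ 0.06460354  0.1212928  -2.64225001]
pose [563.7  53.4  59.8] [3.1416e+00 1.0000e-04 1.4361e+00] slide [-0.0004  0.0004  0.0298] roll 0.0 rows>= 0.5 t 7.7
```

View pics/w3.png

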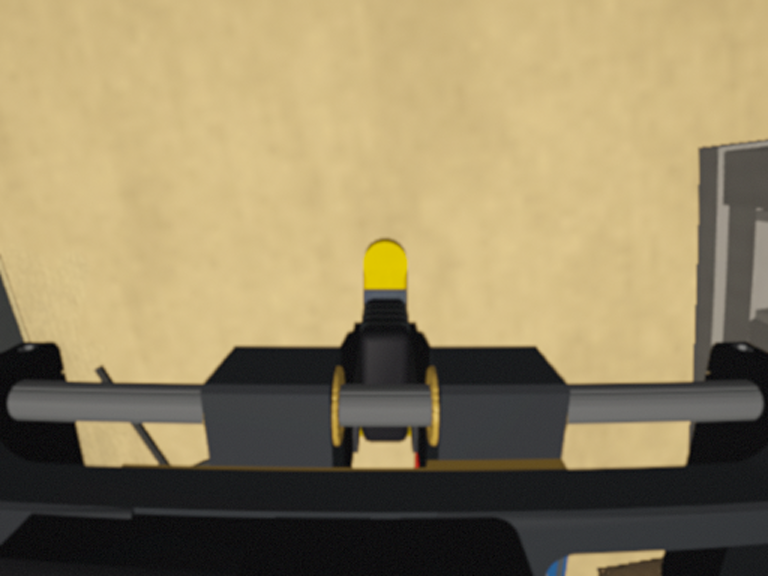

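View pics/s3.png

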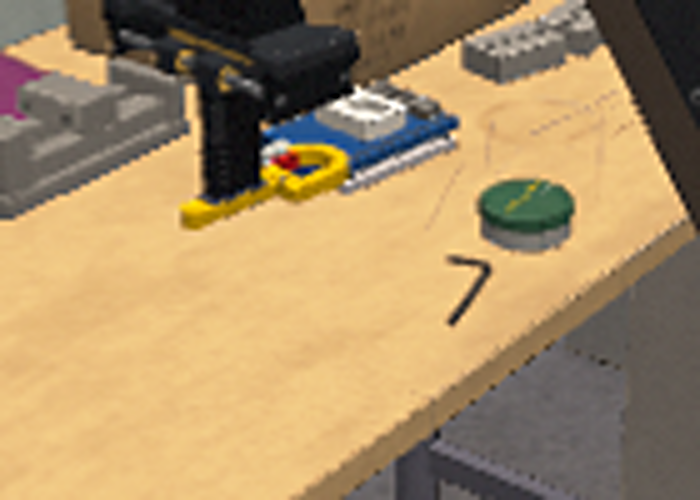

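The hook is held level, with its mouth toward the pin. I'll lower it and close most of the gap.

>>> step_arm:
  increments:
    - {"slide": [0, 0, 0.015], "roll": 0.0}
    - {"slide": [0, 0, 0.03], "roll": 0.0}
    - {"slide": [0, 0.01, 0.03], "roll": 0.0}
    - {"slide": [0, 0.02, 0.03], "roll": 0.0}
    - {"slide": [0, 0.028, 0.03], "roll": 0.0}

```text
t: 8.32
eef_pos: [592.6, 49.3, 30.1]
tcp_rot: [3.141, -0.0, 1.436]
ft_force: [0.2, 0.9, -3.6]
opening: 0.165
grip_force: 30.0
```

>>> step_arm:
  increments:
    - {"slide": [0, 0.006, 0], "roll": 0.0}
    - {"slide": [0, 0.012, 0], "roll": 0.0}
    - {"slide": [0, 0.016, 0], "roll": 0.0}
    - {"slide": [0, 0.02, 0], "roll": 0.0}
    - {"slide": [0, 0.024, 0], "roll": 0.0}

```text
t: 8.95
eef_pos: [614.9, 46.3, 29.5]
tcp_rot: [-3.14, 0.0, 1.436]
ft_force: [-2.9, 1.0, -3.4]
opening: 0.17
grip_force: 30.0
```

>>> step_arm:
  increments:
    - {"slide": [0, 0.004, 0], "roll": 0.0}
    - {"slide": [0, 0.008, 0], "roll": 0.0}
    - {"slide": [0, 0.012, 0], "roll": 0.0}
    - {"slide": [0, 0.014, 0], "roll": 0.0}
    - {"slide": [0, 0.016, 0], "roll": 0.0}

```text
t: 9.57
eef_pos: [631.3, 44.1, 29.8]
tcp_rot: [3.141, 0.0, 1.436]
ft_force: [-1.5, 1.4, -2.1]
opening: 0.165
grip_force: 30.0
```

>>> step_arm:
  increments:
    - {"slide": [0, 0.002, 0], "roll": 0.0}
    - {"slide": [0, 0.004, 0], "roll": 0.0}
    - {"slide": [0, 0.004, 0], "roll": 0.0}

```text
t: 9.95
eef_pos: [635.8, 43.5, 30.0]
tcp_rot: [3.14, -0.0, 1.436]
ft_force: [2.3, 2.5, -3.4]
opening: 0.168
grip_force: 30.0
```

```bash
python3 - <<'E'
from h import *
c=imaging.read_camera("scene");save(c,"s4.png",crop=(200,170,270,220),s=10)
print(state()["ft_force"])
plan([617,90,30],1.436)
E
```

```text
[ 1.92573663  2.42362556 -3.41191223]
pose [635.6  43.6  30. ] [ 3.1402e+00 -1.0000e-04  1.4359e+00] slide [ 0.0435 -0.0247 -0.    ] roll -0.0 rows>= 0.8 t 10.0
```

View pics/s4.png

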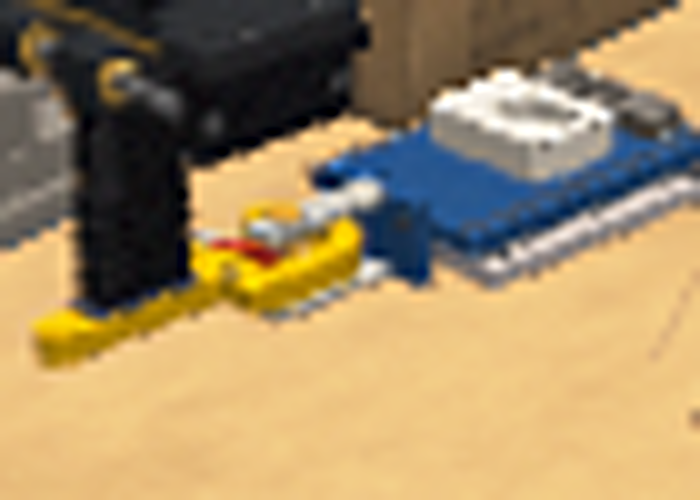

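The picture shows the pin inside the hollow. The latch force has changed sign, which fits the latch slipping past the pin. Now I'll draw the pin into the bowl.

>>> step_arm:
  increments:
    - {"slide": [0.006, 0, 0], "roll": 0.0}
    - {"slide": [0.012, 0, 0], "roll": 0.0}
    - {"slide": [0.015, -0.004, 0], "roll": 0.0}
    - {"slide": [0.018, -0.008, 0], "roll": 0.0}
    - {"slide": [0.02, -0.01, 0], "roll": 0.0}

```text
t: 10.62
eef_pos: [627.5, 64.9, 29.8]
tcp_rot: [-3.141, 0.0, 1.436]
ft_force: [-0.2, 0.6, -3.2]
opening: 0.167
grip_force: 30.0
```

```bash
python3 - <<'E'
from h import *
imaging.read_camera("scene");imaging.read_camera("scene")
c=imaging.read_camera("scene");save(c,"s5.png",crop=(200,170,270,220),s=10)
print(state()["ft_force"]);plan([617,90,30],1.436)
E
```

```text
[ 0.33289234  0.24809943 -3.38399249]
pose [627.8  64.7  29.9] [3.1415e+00 1.0000e-04 1.4359e+00] slide [ 0.0236 -0.0141 -0.0001] roll -0.0 rows>= 0.4 t 10.78
```

View pics/s5.png

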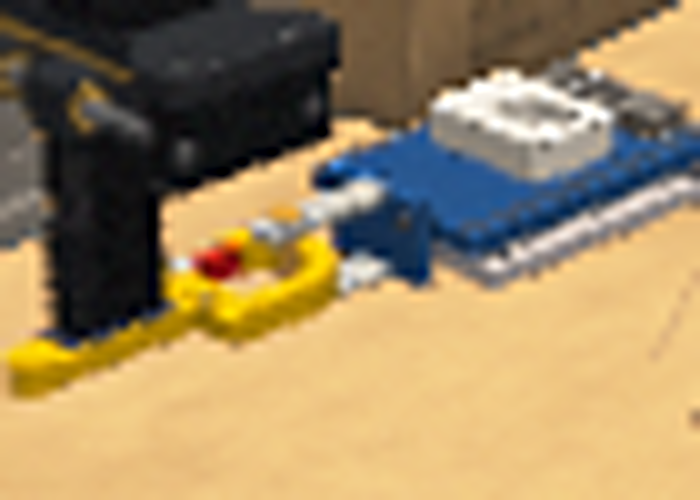

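The latch (red, 215,262) now lies across the mouth, the forces are near zero and the pin is close to the seat. Pulling.

>>> step_arm:
  increments:
    - {"slide": [0.004, 0, 0], "roll": 0.0}
    - {"slide": [0.012, 0, 0], "roll": 0.0}
    - {"slide": [0.024, 0, 0], "roll": 0.0}
    - {"slide": [0.036, 0, 0], "roll": 0.0}
    - {"slide": [0.046, 0, 0], "roll": 0.0}

```text
t: 11.4
eef_pos: [634.0, 111.3, 29.8]
tcp_rot: [-3.141, 0.0, 1.436]
ft_force: [-1.3, -4.5, -2.2]
opening: 0.172
grip_force: 30.0
```

>>> step_arm:
  increments:
    - {"slide": [0.006, 0, 0], "roll": 0.0}
    - {"slide": [0.012, 0, 0], "roll": 0.0}
    - {"slide": [0.016, 0, 0], "roll": 0.0}
    - {"slide": [0.018, 0, 0], "roll": 0.0}

```text
t: 11.9
eef_pos: [636.4, 128.2, 29.7]
tcp_rot: [-3.141, 0.0, 1.436]
ft_force: [-1.5, -2.5, -1.8]
opening: 0.171
grip_force: 30.0
```

>>> step_arm:
  increments:
    - {"slide": [0.003, 0, 0], "roll": 0.0}
    - {"slide": [0.005, 0, 0], "roll": 0.0}

```text
t: 12.15
eef_pos: [637.1, 133.1, 29.8]
tcp_rot: [-3.141, 0.0, 1.436]
ft_force: [-2.0, -2.7, -2.4]
opening: 0.166
grip_force: 30.0
```

>>> step_arm:
  increments:
    - {"slide": [0.003, 0, 0], "roll": 0.0}
    - {"slide": [0.005, 0, 0], "roll": 0.0}

```text
t: 12.4
eef_pos: [637.7, 138.1, 29.7]
tcp_rot: [-3.141, 0.0, 1.436]
ft_force: [-4.0, -10.0, -4.5]
opening: 0.164
grip_force: 30.0
```

>>> step_arm:
  increments:
    - {"slide": [0.002, 0, 0], "roll": 0.0}
    - {"slide": [0.003, 0, 0], "roll": 0.0}

```text
t: 12.65
eef_pos: [637.5, 138.6, 29.2]
tcp_rot: [-3.14, 0.004, 1.437]
ft_force: [-4.1, -23.6, -4.4]
opening: 0.173
grip_force: 30.0
```

The end stop is reached, with a sharp rise in force. I'll relax the pull, lower the hook onto the tongue and release.

>>> step_arm:
  increments:
    - {"slide": [-0.003, 0, 0], "roll": 0.0}
    - {"slide": [-0.005, 0, 0.001], "roll": 0.0}
    - {"slide": [-0.005, 0, 0.003], "roll": 0.0}
    - {"slide": [-0.005, 0, 0.004], "roll": 0.0}

```text
t: 13.15
eef_pos: [637.6, 136.4, 25.7]
tcp_rot: [3.141, -0.0, 1.436]
ft_force: [-0.8, 0.1, -3.5]
opening: 0.17
grip_force: 30.0
```

```bash
python3 - <<'E'
from h import *
s=state();print(s["ft_force"],s["moment"]);plan([617,90,30],1.436)
c=imaging.read_camera("scene");save(c,"s6.png",crop=(180,170,250,230),s=10)
E
```

```text
[-0.77501998  0.08692811 -3.51367478] [ 0.00648191 -0.08210286 -0.04381385]
pose [637.6 136.4  25.7] [ 3.1413e+00 -1.0000e-04  1.4360e+00] slide [-0.0487 -0.0142 -0.0044] roll 0.0 rows>= 0.8 t 13.15
```

View pics/s6.png

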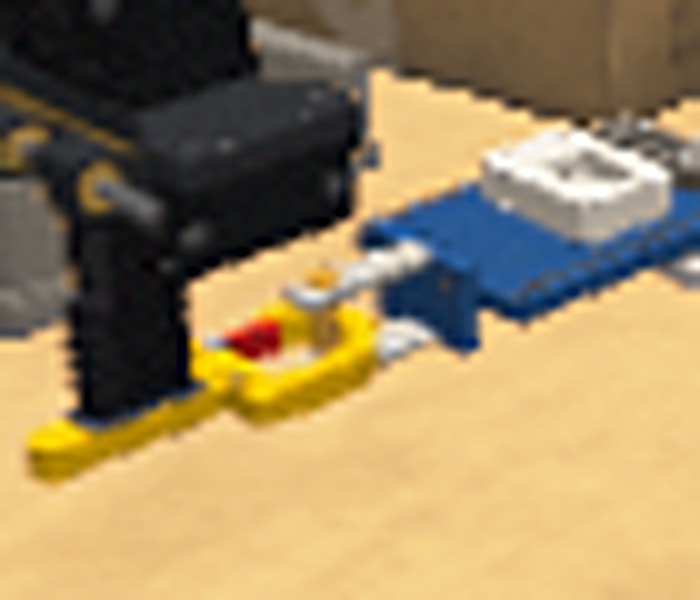

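The picture shows the latch (255,338) shut across the mouth and the pin (325,310) in the bowl. I'll open partway, because the vise is close on the far side.

>>> step_arm:
  increments:
    - {"slide": [0, 0, 0], "roll": 0}
    - {"slide": [0, 0, 0], "roll": 0}
    - {"slide": [0, 0, 0], "roll": 0}
    - {"slide": [0, 0, 0], "roll": 0}
  fingers: 0.5

```text
t: 13.7
eef_pos: [637.6, 136.0, 25.9]
tcp_rot: [3.141, 0.0, 1.436]
ft_force: [0.1, -0.4, 0.6]
opening: 0.488
grip_force: 0.0
```

>>> step_arm:
  increments:
    - {"slide": [0, 0, -0.02], "roll": 0}
    - {"slide": [0, 0, -0.05], "roll": 0}
    - {"slide": [0, 0, -0.1], "roll": 0}
    - {"slide": [0, 0, -0.15], "roll": 0}
    - {"slide": [0, 0, -0.15], "roll": 0}

```text
t: 14.32
eef_pos: [639.1, 136.3, 181.5]
tcp_rot: [3.133, -0.002, 1.436]
ft_force: [-0.2, -0.2, -0.3]
opening: 0.502
grip_force: 0.0
```

```bash
python3 - <<'E'
from h import *
s=state();print(s["t"],s["ft_force"],s["opening"],s["eef_pos"])
c=imaging.read_camera("scene");save(c,"s7.png",crop=(180,170,250,230),s=10)
E
```

```text
14.325 [-0.19003116 -0.17211502 -0.2854932 ] 0.5019114962360612 [639.11374559 136.27207933 181.4676691 ]
```

View pics/s7.png

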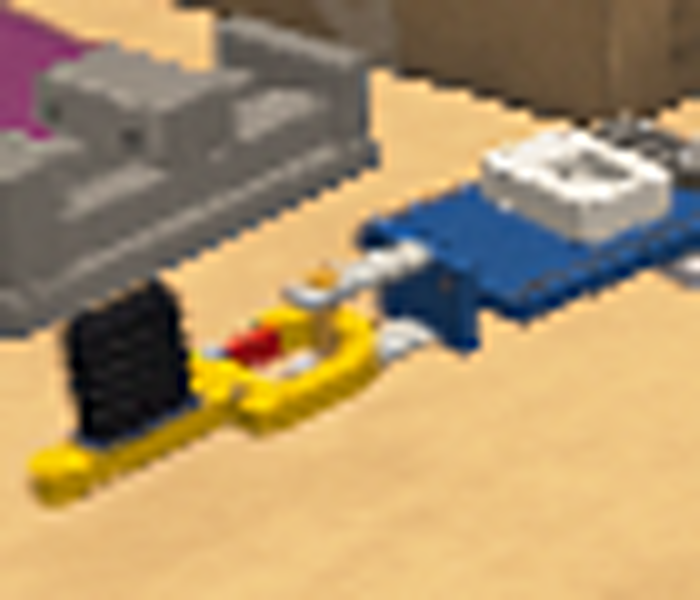

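The hook rests on the pin with its latch (255,345) shut, the pallet is out and the gripper is clear. Handing in.

```bash
python3 -c "
from cell import env
print(env.job_done())"
```

```text
the job is handed in; nothing more can be done
None
```

I drew the pallet out until it hit its end stop and left the hook on the pin. The last picture shows the latch shut and the gripper clear. I handed the job in at about 14 s; it returned no verdict.

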